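# Shut the sample tap and hang its drip can

### The arm

A 6-joint arm with a two-finger parallel gripper is mounted at the origin on the work surface. World frame = base frame: x ahead of the robot, y to its left, z up, the work surface at z = 0. Lengths are in m, angles in rad, forces in N, time in s.
With the tool pointing down it reaches from about 0.35 to 0.725 m from the base axis. Payload 6 kg.
Tool frame: the origin (TCP) lies midway between the tips of the shut fingers; the grasp point (between the pads) lies 19 mm behind it; z points along the fingers, y is the line along which they close (so a half turn about z gives the same grasp; the last joint's range is limited). The gripper opens to 85 mm and grips with 20 to 120 N. Pads are 22 mm wide; open, the fingers measure 114 mm over their backs; the gripper's body (76 mm by 85 mm) begins 54 mm behind the grasp point. The pads swing forward as they close: fully open they stand 13 mm farther back than shut.
Start: joints at [1.528, 0.04, 0.085, 0, -1.615, -0.334], TCP at [0.221, 0.558, 0.192] pointing down, gripper open.
Joint ranges: [-2.56, 2.56], [-1.29, 2.01], [-1.08, 1.49], [-3.29, 1.98], [-2.81, -0.18], [-2.99, 2.99]. Speed limits (rad/s): [2.57, 2.57, 3.01, 3.14, 3.14, 3.14].

### API

Orientations are given as a unit quaternion [w, x, y, z].
In Python, from bench import manip gives the robot as it stands.
- The arm moves only by the tool carry_out, never from a script. Its argument "increments" is one flat list of numbers, 7 for each row, row after row: the turn, a rotation vector about the tool's x, y, z in rad, then the shift along the tool's x, y, z in mm, then the opening, from 0 (shut) to 1 (fully open). In form: [ax, ay, az, tx, ty, tz, grip, ax, ay, az, tx, ty, tz, grip, ...]. A call has 1 to 20 rows; each row is the pose to reach, as a shift and turn from the pose commanded when the call began, along the tool's axes at that moment; what a row does not reach only later rows make up. A row lasts 1/10 s, in which the tool goes at most 50 mm and 8.59 degrees, less where a joint would pass 70% of its speed; a pose out of reach is approached as far as the arm can. A call with a gripper value outside its range is refused whole. The fingers move at their own pace and stop on an object; the grip force is fixed at half the most. Time passes only in rows, so rows that repeat a pose let the fingers close. It gives the time, the measured TCP pose, the force, the opening and the grip force at its end, in the units of the state.
- manip.state(): the state, without advancing time (a new reading comes with each control period).
- manip.read_camera(name): name is "scene" or "top" or "wrist"; returns a dict with "frame" (480x640x3 uint8, red, green, blue), "camera_matrix" (3x3 intrinsics, pixels), "origin" and "orientation" of the camera in the world; the wrist camera has in their place "hand_eye" (4x4, takes a point from camera to tool coordinates, whose origin is the TCP and whose axes are the flange's). Camera axes: x right, y down, z forward; pixel columns grow to the right and rows downward; lengths in m; the calibration is good to about 2 mm. A picture is of the moment at which its call begins: read the wrist's pose just before it. There is no depth.
- manip.sign_off(): hands the job in; it is judged then, once.
The state is a dict: "time_s": time; "joint_positions": joint angles; "dq": joint speeds; "effort": joint torques, N m; "tool_pos": TCP position; "tcp_rot": TCP orientation; "force": force on the tool from outside, world axes, zero at the start; "ft_torque": the same for the moment, N m; "opening": finger opening in m; "grip_force": force on a finger pad.
Only numpy, scipy, OpenCV 4.12 (cv2) and the standard library are available. Lean on these libraries where they do the work, as an engineer would, in place of code of your own. Each camera call takes 0.05 s, during which the arm holds its last target. There are 200 camera calls.

### The job

Sampling is over. One of the two bench sample taps has been left open, its butterfly handle in line with the pipe: turn that handle clockwise until it is fully home, across the pipe like the other tap's, without knocking the pressure gauges right behind the handles. Then hang the steel drip can by its bail on that tap's spout, between the two spout nuts, tug it down gently to make sure it is held, and let go. Leave the other tap shut and everything else on the bench where it stands.

Things in the scene. Friction and masses are not known exactly. Their poses are not given: they have to be found in the camera images.
- tap_a: The sample tap open at the start (left or right varies). Fixed. Origin: centre of its 90 mm floor flange, on the bench; own -x is where its spout points (roughly at the robot), z up. Riser pipe at x=0. Pipe axis 200 mm up, along -x: gauge tee (x=-22 to -70 mm, radius 17), ball valve (to -138 mm, radius 20), spout. The butterfly handle turns about the vertical line x=-105 mm, y=0.
- tap_a_key (a joint): Butterfly handle of the open tap: 0 = wings along the pipe (open), 1.571 = across it (shut, hard stop). Grows clockwise seen from above: the spout-side wing goes from tap -x to +y. Starts 0 to 0.35; stays where left; takes 0.12 N m (5 N at 25 mm). Each wing: 8 mm thick, 24 mm high, out to 35 mm from the axis; hub 22 mm across.
- tap_a_hub (a point): Centre of the open tap's butterfly handle, on its turning axis at mid height of the wings, 250 mm above the bench (wings from 238 to 262 mm). Axes turn with the handle. With the wings along the pipe the rear wing's tip is 10 mm from the gauge's face.
- tap_a_gauge: Pressure gauge of the open tap, right behind its handle. Dial case 53 mm across, 28 mm deep, its face to own -x at tap x=-60 mm, centre 258 mm and top 285 mm above the bench. Must not be knocked. Origin on the pipe axis below it.
- tap_a_spout: Steel spout of the open tap, axes as the tap. Origin: valve outlet, on the pipe axis (tap x=-138 mm, 200 mm up). Tube 20 mm thick along -x; nuts at x=0 to -18 (radius 17) and x=-98 to -114 mm (radius 16), then a nose at x=-117 turned down to 37 mm below the axis, radius 12, frontmost x=-129. The can hangs on the 80 mm of bare tube between the nuts.
- tap_a_seat (a point): Middle of the bare tube of the open tap's spout, on top of the tube: 210 mm above the bench. Axes as the tap.
- tap_b: The other sample tap, same make and axes, already shut.
- tap_b_key (a joint): Butterfly handle of the other tap, same meaning: starts shut, about 1.56, and must stay so.
- tap_b_gauge: Pressure gauge of the other tap, as for the open one.
- can: Stainless drip can, loose, about 180 g, upright. Origin: centre of its underside, z up. 88 mm across the rim, 75 mm high. A rigid wire bail (8 mm wire) stands over it in its y-z plane: legs at y=+-50 mm, level top bar from y=-38 to +38 mm, centreline 165 mm up; 86 mm free between rim and bar. A half turn is the same. Hung, its underside is about 49 mm above the bench.
- can_bar (a point): Middle of the bail's top bar, on the wire's centreline, 165 mm above the can's underside. The bar runs along own y. It crosses the spout when hung, so hold it to one side (25 to 32 mm from the middle leaves the fingers clear of the tube).
- beaker: Empty glass beaker 88 mm across, 115 mm high, bystander. Origin under its centre.
- jar: Small amber jar 68 mm across, 100 mm high, bystander between the taps.
- wrench: Steel wrench 190 mm long lying in front of the taps, bystander.
- radio: Hand-held two-way radio 58 x 36 mm, 200 mm high with its aerial, standing at the right, bystander.
- sprayer: White spray bottle 86 mm across, 226 mm high, at the left, bystander.
- jar_lid: White jar lid 92 mm across lying on the bench at the left, bystander.
Not all that is in view belongs to the job. Leave any pink, purple or yellow look-alike of the can alone.

How it is judged:
On the way, in this order (a step that is already met when the one before it is completed fails the run):
1. the open tap's butterfly handle is turned home, across the pipe (value of joint tap_a_key above 1.48 rad), for 0.2 s.
2. the can's bail is brought over that tap's spout (x of can_bar in the frame of tap_a_seat between -0.04 and 0.04 m and y of can_bar in the frame of tap_a_seat between -0.035 and 0.035 m and z of can_bar in the frame of tap_a_seat between -0.005 and 0.05 m).
3. with the bail lying on the spout and still in the fingers, the can is tugged down: the spout carries at least 3.5 N (the can alone weighs 1.5 to 2 N) (contact force between can and tap_a_spout above 3.5 N and contact force between the fingers and can above 0.5 N and x of can_bar in the frame of tap_a_seat between -0.04 and 0.04 m and z of can_bar in the frame of tap_a_seat between -0.012 and 0.016 m), for 0.15 s.
At the end, for the whole second after the job is handed in: Both handles shut (over 1.48 rad); the can hangs at rest (under 0.06 m/s), released, by its bail on the spout of the tap that was open, between its nuts (bar centre within 40 mm along and 30 mm across the tube's middle), its weight on the spout, tilted under 0.35 rad (value of joint each of tap_a_key, tap_b_key above 1.48 rad and x of can_bar in the frame of tap_a_seat between -0.04 and 0.04 m and y of can_bar in the frame of tap_a_seat between -0.03 and 0.03 m and z of can_bar in the frame of tap_a_seat between -0.012 and 0.016 m and contact force between can and tap_a_spout above 0.8 N and angle between can's own z axis and vertical below 0.35 rad and linear speed of can below 0.06 m/s); the robot touches nothing.
It fails at once if a pressure gauge is struck or leaned on (over 2 N) (contact force between anything else and tap_a_gauge above 2 N or contact force between anything else and tap_b_gauge above 2 N).
It fails at once if the can is yanked or jammed on the spout (over 30 N) (contact force between can and tap_a_spout above 30 N).
It fails at once if the other tap's handle is turned off its shut position (value of joint tap_b_key below 1.45 rad).
It fails at once if a bystander is shifted by more than 30 mm or tipped (distance of any of beaker, jar, wrench, radio, sprayer, jar_lid from where it was at the start of the episode above 0.03 m or angle between any of beaker, jar, radio, sprayer's own z axis and vertical above 0.5 rad).
It also fails if it takes over 72 s, if anything falls off the work surface, if the arm or the gripper's body presses on something with over 40 N, if the wrist force passes 120 N, or if a joint passes its speed limit or range.

## Working session

There is one attempt and no reset: what is moved stays moved. The work goes in short steps, Python scripts to look and compute and a tool call to move; the robot and the scene stay as the last step left them, time stands still between calls to the robot, and variables do not carry over. Pictures are saved under pics/ and viewed, at most 10 in all, crops included, and the job is handed in when it is done.

Besides the shell and the picture viewer there is one more tool, called after ">>>" by a JSON object that holds its "fn" and its "kwargs". carry_out: Moves the arm, as the interface text tells. Its arguments: {"type":"object","properties":{"increments":{"type":"array","items":{"type":"number"}}},"required":["increments"]}

```bash
mkdir -p pics; ls
cat > h.py <<'E'
from bench import manip
import numpy as np, cv2, json
from scipy.spatial.transform import Rotation as R
def quat(q): return R.from_quat([q[1],q[2],q[3],q[0]])
def snap(name,fn):
    s=manip.state(); c=manip.read_camera(name)
    cv2.imwrite(f'pics/{fn}.png',c['frame'][:,:,::-1])
    K=np.array(c['camera_matrix'])
    if name=='wrist':
        T=np.eye(4);T[:3,:3]=quat(s['tcp_rot']).as_matrix();T[:3,3]=s['tool_pos']
        M=T@np.array(c['hand_eye'])
    else:
        M=np.eye(4);o=np.array(c['orientation']);M[:3,:3]=quat(o).as_matrix() if o.size==4 else o
        M[:3,3]=c['origin']
    np.savez(f'pics/{fn}.npz',K=K,M=M); return c['frame']
def load(fn): d=np.load(f'pics/{fn}.npz');return d['K'],d['M']
def pix2z(fn,u,v,z):
    K,M=load(fn);d=M[:3,:3]@np.linalg.solve(K,[u,v,1.]);o=M[:3,3];return o+d*(z-o[2])/d[2]
def proj(fn,p):
    K,M=load(fn);q=K@(M[:3,:3].T@(np.array(p,float)-M[:3,3]));return q[:2]/q[2]
def tri(obs):
    A=np.zeros((3,3));b=np.zeros(3)
    for fn,u,v in obs:
        K,M=load(fn);d=M[:3,:3]@np.linalg.solve(K,[u,v,1.]);d/=np.linalg.norm(d);P=np.eye(3)-np.outer(d,d);A+=P;b+=P@M[:3,3]
    return np.linalg.solve(A,b)
def totool(p,R0=None):
    s=manip.state();return quat(s['tcp_rot']).inv().apply(np.array(p)-s['tool_pos'])*1000
E
python3 - <<'E'
from h import *
for n in('scene','top'): snap(n,n+'0'); print(load(n+'0'))
s=manip.state();print(s)
E
```

```text
pics
(array([[536.83194081,   0.        , 316.44568405],
       [  0.        , 536.83194081, 235.87505646],
       [  0.        ,   0.        ,   1.        ]]), array([[-0.18784736,  0.58475215, -0.78916303,  1.88857623],
       [ 0.98199027,  0.09527819, -0.16314772,  0.24022521],
       [-0.02021095, -0.80559729, -0.59211868,  1.18760022],
       [ 0.        ,  0.        ,  0.        ,  1.        ]]))
(array([[523.60398808,   0.        , 324.01752959],
       [  0.        , 523.60398808, 239.29694836],
       [  0.        ,   0.        ,   1.        ]]), array([[ 0.05354476, -0.97245255,  0.22686778,  0.15252756],
       [-0.99855451, -0.05108052,  0.01672333, -0.07814575],
       [-0.00467412, -0.22743529, -0.97378198,  1.67349028],
       [ 0.        ,  0.        ,  0.        ,  1.        ]]))
{'time_s': 0.1, 'joint_positions': array([ 1.52773343e+00,  4.07404571e-02,  8.39339516e-02, -4.03543722e-04,
       -1.61551905e+00, -3.33675007e-01]), 'dq': array([-0.00134205, -0.00111844,  0.00205813,  0.00224917, -0.00030784,
        0.00081117]), 'effort': array([-5.99521823e-03, -3.69343257e+01,  3.48283339e+01,  6.95162594e+00,
       -4.47860628e-03,  1.73274408e-07]), 'tool_pos': array([0.22055376, 0.55760895, 0.19139892]), 'tcp_rot': array([ 7.85742176e-04,  9.82312320e-01, -1.87248180e-01, -8.87403787e-05]), 'force': array([0.27890709, 1.2015109 , 0.21294668]), 'ft_torque': array([ 0.0250983 , -0.02438839, -0.00372287]), 'grip_force': 0.0, 'opening': 0.08543665652380483}
```

View pics/scene0.png

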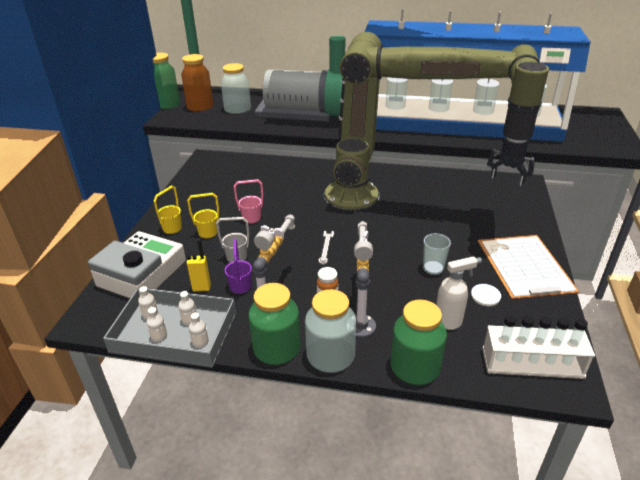

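View pics/top0.png

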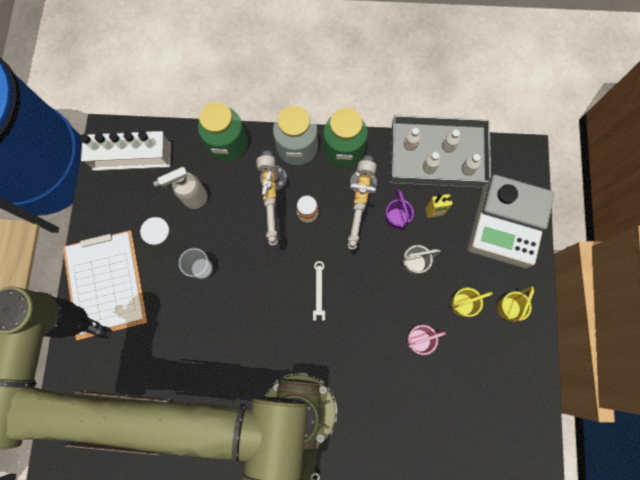

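The scene view shows the gripper at upper right. The candidates in the top view are:
- a steel can at (419,259)
- purple at (399,210)
- yellow at (467,302) and (516,306)
- pink at (423,340)

I choose the steel one at (419,259), which is (234,240) in the scene view. The taps are at (268,200) and (362,200).

Run:
```python
from h import *
a=cv2.imread('pics/top0.png')[140:290,240:450]
cv2.imwrite('pics/top0c.png',cv2.resize(a,None,fx=3.8,fy=3.8,interpolation=cv2.INTER_CUBIC))
a=cv2.imread('pics/scene0.png')[180:330,200:400]
cv2.imwrite('pics/scene0c.png',cv2.resize(a,None,fx=4,fy=4,interpolation=cv2.INTER_CUBIC))
```

```text
(no output)
```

View pics/top0c.png

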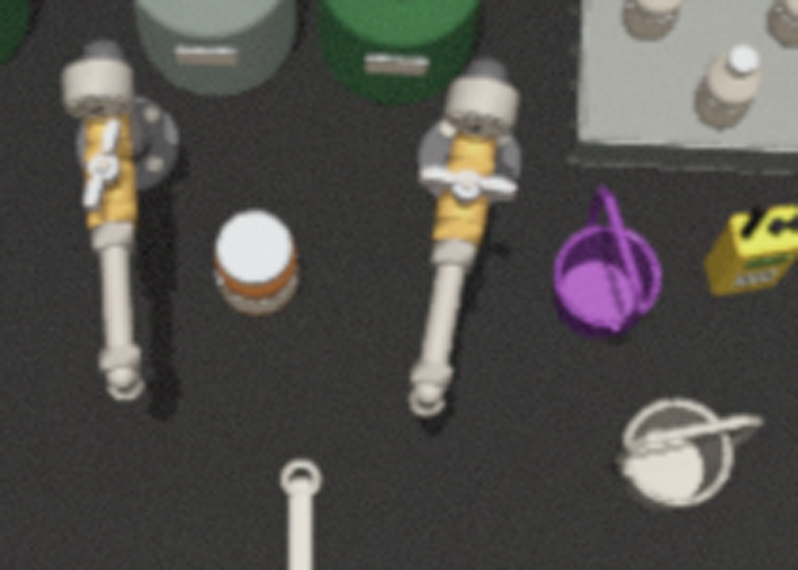

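View pics/scene0c.png

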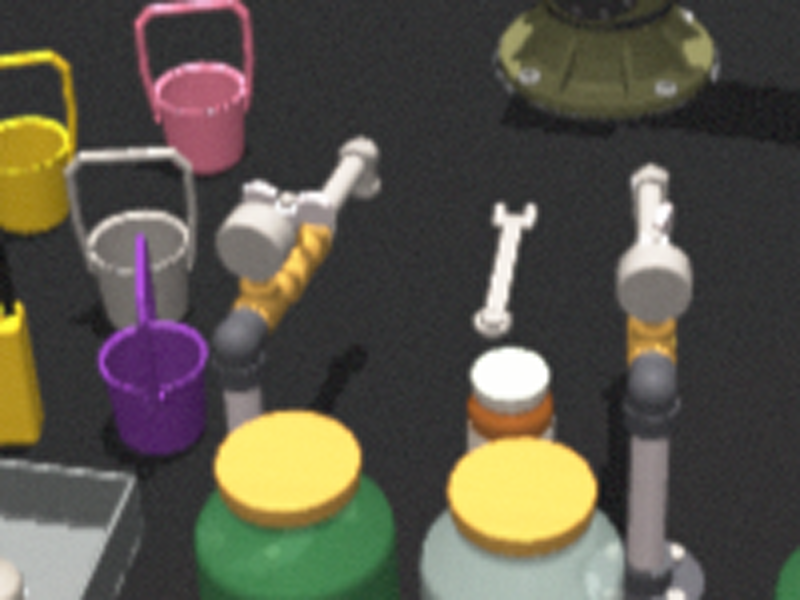

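Crop findings:
- **Open tap:** the left one. Its hub is at crop (103,167), its wings run (112,125)–(92,203), and its spout runs (112,237)–(123,380).
- **Right tap:** shut.
- **Steel can:** bail bar from crop (637,445) to (755,423).

Next I fit the poses.

```bash
cat > fit.py <<'E'
from h import *
from scipy.optimize import least_squares
c=lambda u,v:('top0',240+u/3.8,140+v/3.8)
s=lambda u,v:('scene0',200+u/4,180+v/4)
def fit(obs,x0):
    def f(p):
        Rz=R.from_euler('z',p[2]).as_matrix();t=np.array([p[0],p[1],0])
        return np.concatenate([proj(o[0],Rz@np.array(m)+t)-o[1:] for m,o in obs])
    r=least_squares(f,x0,loss='soft_l1');print(np.round(r.x,4),np.round(r.fun.reshape(-1,2),1).tolist());return r.x
A=fit([((-.105,0,.262),c(104,167)),((-.156,0,.2),c(113,250)),((-.236,0,.2),c(119.5,345)),((-.255,0,.21),c(123,378)),
 ((0,0,0.01),c(128,145)),((-.105,0,.264),s(657,213))],[.6,.1,0])
B=fit([((-.105,0,.262),c(467,185)),((-.156,0,.2),c(452,260)),((-.236,0,.2),c(434,365)),((-.255,0,.21),c(428,397)),
 ((0,0,0.01),c(470,155)),((-.105,0,.264),s(288,201))],[.6,-.1,0])
C=fit([((0,-.038,.165),c(742,425)),((0,.038,.165),c(637,443)),((0,-.038,.165),s(88,156)),((0,.038,.165),s(180,154)),((0,0,.075),s(139,243)),((0,0,.075),c(679,452))],[.4,-.25,0])
# handle angle
for T in (A,): 
    p=pix2z(*c(112,125),.262);q=pix2z(*c(92,203),.262);d=p-q;print('wing',p,q,np.linalg.norm(d),'key',T[2]-np.arctan2(d[1],d[0]))
Rz=R.from_euler('z',A[2]).as_matrix();t=np.array([A[0],A[1],0])
for n,m in dict(hub=(-.105,0,.25),seat=(-.196,0,.21),gauge=(-.06,0,.258)).items(): print(n,Rz@np.array(m)+t)
for n,(u,v,z) in dict(jar=(256,247,.1),).items(): print(n,pix2z(*c(u,v),z))
print('beaker',pix2z('top0',192,262,.115),'spray',pix2z('top0',172,178,.226),'wr',pix2z('top0',319,264,0),pix2z('top0',319,318,0),'lid',pix2z('top0',154,231,.0))
E
python3 fit.py
```

```text
[0.7402 0.1316 0.1358] [[-0.6, -0.7], [0.3, 0.9], [0.3, 2.3], [-0.6, -0.8], [-0.4, 0.4], [-1.8, 2.6]]
[ 0.7439 -0.1696 -0.1318] [[0.0, -1.9], [-0.4, 1.5], [-0.3, 0.0], [0.3, -2.9], [-0.6, 1.1], [-1.2, -2.4]]
[ 0.4752 -0.3406  0.2185] [[-1.1, -0.1], [1.2, -0.6], [-0.8, 0.1], [-1.3, -0.2], [0.6, -0.7], [-2.3, 0.7]]
wing [0.66755571 0.11198644 0.262     ] [0.60552376 0.12211396 0.262     ] 0.06285323902132903 key 0.2976558792823435
hub [0.6362044  0.11735511 0.25      ]
seat [0.54604246 0.10503339 0.21      ]
gauge [0.68078997 0.12344827 0.258     ]
jar [0.62661256 0.00690253 0.1       ]
beaker [0.42410739 0.34425029 0.115     ] spray [0.65017275 0.40028947 0.226     ] wr [ 0.45931673 -0.03754848  0.        ] [ 0.28566168 -0.04723988  0.        ] lid [0.54105647 0.51230713 0.        ]
```

>>> {"fn": "carry_out", "kwargs": {"increments": [0,0,0.15,0,0,-50,0,0,0,0.3,0,0,-100,0,0,0,0.45,0,0,-150,0,0,0,0.6,40,30,-190,0,0,0,0.75,80,56,-210,0,0,0,0.9,122,83,-210,0,0,0,1.06,162,110,-210,0,0,0,1.06,203,138,-210,0,0,0,1.06,243,166,-210,0,0,0,1.06,284,193,-210,0,0,0,1.06,325,221,-210,0,0,0,1.06,365,249,-210,0,0,0,1.06,406,276,-210,0,0,0,1.06,446,304,-210,0,0,0,1.06,487,332,-210,0,0,0,1.06,487,332,-210,0,0,0,1.06,487,332,-210,0]}}

```text
time_s: 1.8
tool_pos: [0.552, 0.0688, 0.4012]
tcp_rot: [0.001, 0.752, -0.659, -0.0]
force: [-0.7, 0.8, -0.5]
opening: 0.0002
grip_force: 0.0
```

Run:
```python
from h import *
snap('wrist','w1');s=manip.state();print(s['time_s'],s['tool_pos'],s['joint_positions'],s['force'],s['opening'],quat(s['tcp_rot']).as_matrix().round(3))
print(load('w1'));print(proj('w1',(.636,.117,.262)),proj('w1',(.546,.105,.2)))
```

```text
1.85 [0.55153134 0.06986685 0.40167845] [ 4.87101586e-01  5.34585377e-02  4.92318336e-01 -2.50640749e-04
 -2.01082125e+00 -3.54394845e-01] [ 0.03056882 -0.19231526 -0.5711886 ] -0.0004593615089992712 [[ 0.132 -0.991 -0.001]
 [-0.991 -0.132 -0.   ]
 [ 0.     0.001 -1.   ]]
(array([[367.00616263,   0.        , 317.74136638],
       [  0.        , 367.00616263, 246.45164644],
       [  0.        ,   0.        ,   1.        ]]), array([[-0.99143374, -0.12402952, -0.04093677,  0.56149451],
       [-0.13057775,  0.94827561,  0.28934895, -0.0044827 ],
       [ 0.00293153,  0.29221574, -0.95634793,  0.58244106],
       [ 0.        ,  0.        ,  0.        ,  1.        ]]))
[219.45190453 259.80732171] [317.69032424 240.90704359]
```

View pics/w1.png

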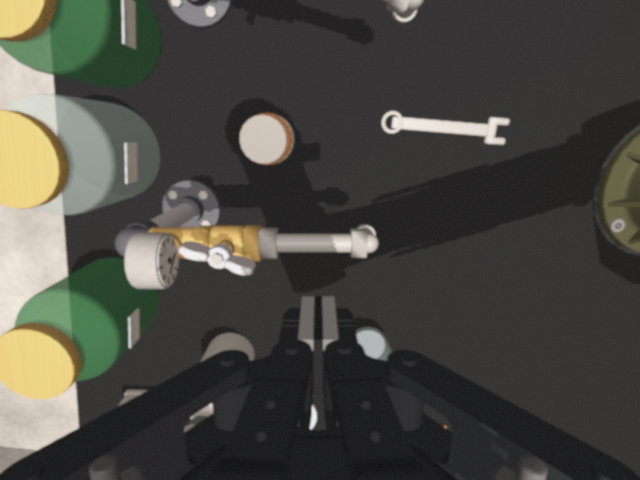

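The wrist view shows the hub at (219,258), against a prediction of (219.5,259.8). The tube axis is at v=243 against 241, and the front wing tip is at (254,268). The fit holds to about 2 mm, so I'll push the front wing with shut fingers from its trailing side.

>>> {"fn": "carry_out", "kwargs": {"increments": [0,0,0,-10,-30,45,0,0,0,0,-10,-52,90,0,0,0,0,-10,-52,135,0,0,0,0,-10,-52,160,0,0,0,0,-10,-52,160,0,0,0,0,-19,-52,160,0,0,0,0,-27,-52,160,0,0,0,0,-33,-52,160,0,0,0,0,-39,-52,160,0,0,0,0,-46,-54,160,0,0,0,0,-52,-57,160,0,0,0,0,-55,-61,160,0,0,0,0,-58,-64,160,0,0,0,0,-58,-64,160,0]}}

```text
time_s: 3.25
tool_pos: [0.6074, 0.1363, 0.2417]
tcp_rot: [0.0, 0.753, -0.658, -0.0]
force: [-0.6, -0.1, -0.7]
opening: -0.0002
grip_force: 0.0
```

```bash
python3 - <<'E'
from h import *
snap('wrist','w2');f=snap('top','top2');s=manip.state();print(s['time_s'],s['tool_pos'],s['force'])
E
python3 - <<'E'
import cv2,numpy as np
a=cv2.imread('pics/w2.png')[120:360,120:440]
b=cv2.imread('pics/top2.png')[140:250,220:340]
a=cv2.resize(a,(480,360));b=cv2.resize(b,(393,360),interpolation=cv2.INTER_CUBIC)[:,:310]
cv2.imwrite('pics/c2.png',np.hstack([a,b]))
E
```

```text
3.35 [0.60720974 0.13589145 0.24208466] [-0.37931166  0.32332329 -0.64291863]
```

View pics/c2.png

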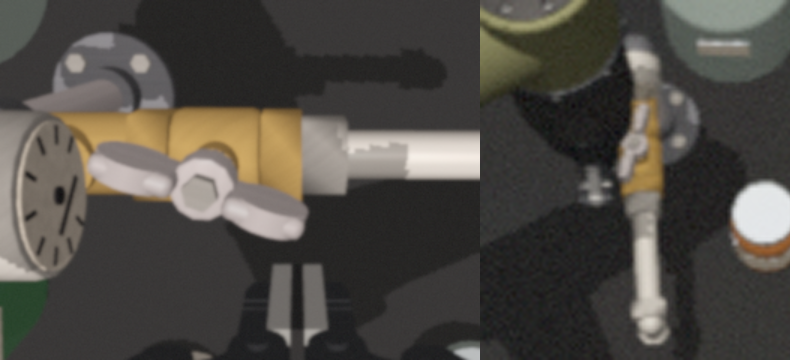

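Run:
```python
from h import *
s=manip.state();p=s['tool_pos'];print(p,proj('top2',p),proj('w2',p),proj('w2',(.636,.117,.262)))
f='top2'
print('finger@.27',pix2z(f,255.8,196.6,.27),'hub',pix2z(f,268.3,185,.262))
print('w2 hub px',120+203/1.5,120+190/1.5,pix2z('w2',120+203/1.5,120+190/1.5,.262))
print('tri hub',tri([('w1',219,258),('w2',255.3,246.7),('top0',267.1,183.9)]))
print('tri tip', tri([('w1',219,258),('w2',255.3,246.7)]))
```

```text
[0.60720974 0.13589145 0.24208466] [260.27145232 194.7954777 ] [316.83907336 279.32678745] [260.23477391 250.09669445]
finger@.27 [0.5923956  0.14383192 0.27      ] hub [0.63111729 0.11250737 0.262     ]
w2 hub px 255.33333333333334 246.66666666666669 [0.63837299 0.11565371 0.262     ]
tri hub [0.63880752 0.11853258 0.2517916 ]
tri tip [0.64059653 0.1214901  0.24485258]
```

Run:
```python
from h import *
snap('scene','scene3')
a=cv2.imread('pics/scene3.png');p=manip.state()['tool_pos']
print(proj('scene3',p),proj('scene3',(.636,.117,.262)))
a=cv2.resize(a[170:290,310:440],None,fx=3.6,fy=3.6,interpolation=cv2.INTER_CUBIC)
b=cv2.resize(cv2.imread('pics/top2.png')[160:220,235:285],None,fx=6.6,fy=7.2,interpolation=cv2.INTER_CUBIC)
h=min(a.shape[0],b.shape[0]);c=np.hstack([a[:h],b[:h]]);print(c.shape);cv2.imwrite('pics/c3.png',c)
```

```text
[369.61332252 236.65758263] [362.31045536 236.38328173]
(432, 798, 3)
```

View pics/c3.png

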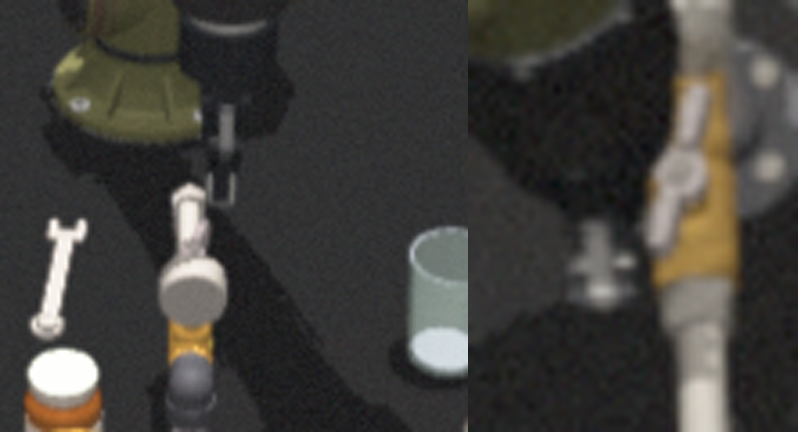

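Run:
```python
from h import *
for o in ([('scene3',371.7,225.6),('top2',255,199)],[('scene3',371.7,225.6),('w2',318,297)],[('top2',255,199),('w2',318,297)]):
    print(tri(o)-manip.state()['tool_pos'],tri(o))
s=manip.state();print(s['joint_positions'],s['opening'],s['tool_pos'])
o=[('scene3',310+193/3.6,170+235/3.6),('top2',235+(683-468)/6.6,160+172/7.2),('w2',255.3,246.7)]
print('hub',tri(o),tri(o[:2]),proj('scene3',(.636,.117,.262)))
# gauge case in scene
K,M=load('w2');T=np.array(manip.read_camera('wrist')['hand_eye']);print(T.round(3))
```

```text
[-0.02106662  0.00637904  0.02644136] [0.58608183 0.14218486 0.26867915]
[-0.00175072 -0.00048882  0.03561776] [0.60539773 0.135317   0.27785554]
[-0.00456438  0.01946931 -0.02417846] [0.60258407 0.15527512 0.21805932]
[ 5.41493797e-01  1.11141917e-01  2.50651076e-01  1.49288536e-04
 -1.71058213e+00 -4.07767408e-01] -2.7952351507633418e-05 [0.60714845 0.13580582 0.24223779]
hub [0.63544039 0.11671674 0.26416355] [0.63331784 0.11747218 0.26386301] [362.31045536 236.38328173]
[[-0.    -0.956 -0.293  0.074]
 [ 1.    -0.     0.001  0.001]
 [-0.001 -0.293  0.956 -0.181]
 [ 0.     0.     0.     1.   ]]
```

The scene and wrist views put the visible fingertips about 30 mm above the reported TCP, so they passed over the wings without touching them. I'll redo the push with TCP z at 0.222. That height is safe either way, since the valve top is at 0.220.

>>> {"fn": "carry_out", "kwargs": {"increments": [0,0,0,0,0,-25,0,0,0,0,25,6,-25,0,0,0,0,49,12,-25,0,0,0,0,49,12,0,0,0,0,0,49,12,20,0,0,0,0,49,12,20,0,0,0,0,40,12,20,0,0,0,0,31,12,20,0,0,0,0,25,12,20,0,0,0,0,19,12,20,0,0,0,0,12,10,20,0,0,0,0,6,7,20,0,0,0,0,3,3,20,0,0,0,0,0,0,20,0,0,0,0,0,0,20,0]}}

```text
time_s: 4.95
tool_pos: [0.6076, 0.1363, 0.2224]
tcp_rot: [-0.0, 0.753, -0.658, 0.0]
force: [0.1, -0.4, 3.9]
opening: -0.0002
grip_force: 1.9
```

Run:
```python
from h import *
snap('wrist','w4');s=manip.state();print(s['time_s'],s['tool_pos'],s['force'])
a=cv2.imread('pics/w4.png')[100:400,100:440]
cv2.imwrite('pics/c4.png',cv2.resize(a,None,fx=2,fy=2))
```

```text
5.0 [0.6076142  0.13616311 0.22257777] [-0.33706924  0.83561498  2.6275589 ]
```

View pics/c4.png

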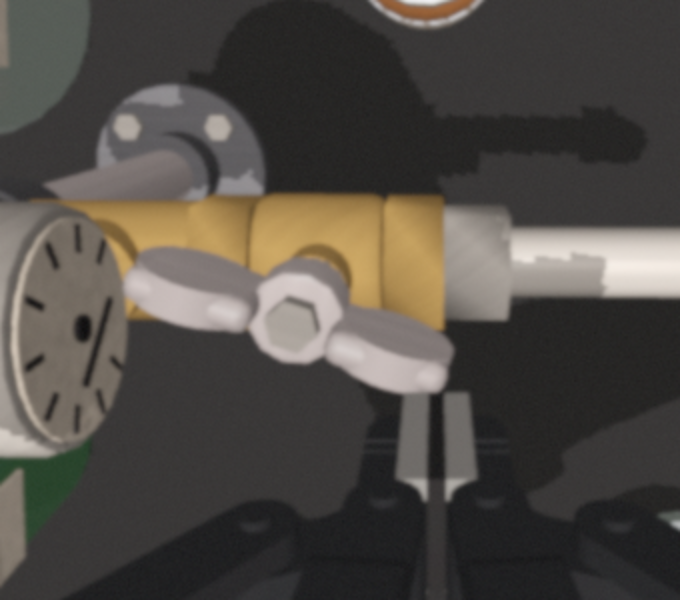

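Run:
```python
from h import *
p=manip.state()['tool_pos']
for dz in (0,.02,.03,.04,.05): print(dz,proj('w4',p+[0,0,dz]),pix2z('w4',318,296,p[2]+dz)-p)
print('wingtip',pix2z('w4',100+445/2,100+375/2,.262),'hub',pix2z('w4',100+295/2,100+310/2,.264))
print('hubtri',tri([('w4',100+295/2,100+322/2),('w1',219,258),('w2',255.3,246.7)]))
s=manip.state();print(s['force'],s['ft_torque'],s['grip_force'])
```

```text
0 [316.5104594 279.6349808] [-0.00205116  0.00928275  0.        ]
0.02 [316.39191127 295.47327693] [-0.00079952  0.0001698   0.02      ]
0.03 [316.32239866 304.760317  ] [-0.0001737  -0.00438668  0.03      ]
0.04 [316.24439229 315.18214242] [ 0.00045212 -0.00894315  0.04      ]
0.05 [316.15623408 326.96027668] [ 0.00107793 -0.01349963  0.05      ]
wingtip [0.60668464 0.12339152 0.262     ] hub [0.63855894 0.11257842 0.264     ]
hubtri [0.64088121 0.12184656 0.24458325]
[-0.33706924  0.83561498  2.6275589 ] [ 0.00703456 -0.02127744  0.00138687] 1.6499347239732742
```

The handle hasn't moved, and there is a 3–4 N upward force. That matches the fingertips resting on top of the wing at 0.262, which puts the real tips about 40 mm above the reported TCP. The wrist view agrees. I'll repeat the push 22 mm lower.

>>> {"fn": "carry_out", "kwargs": {"increments": [0,0,0,0,0,-25,0,0,0,0,25,6,-25,0,0,0,0,51,12,-25,0,0,0,0,51,12,0,0,0,0,0,51,12,22,0,0,0,0,51,12,22,0,0,0,0,40,12,22,0,0,0,0,31,12,22,0,0,0,0,25,12,22,0,0,0,0,19,12,22,0,0,0,0,12,10,22,0,0,0,0,6,7,22,0,0,0,0,3,3,22,0,0,0,0,0,0,22,0,0,0,0,0,0,22,0]}}

```text
time_s: 6.5
tool_pos: [0.6073, 0.1365, 0.2004]
tcp_rot: [-0.0, 0.753, -0.658, -0.0]
force: [-1.2, -1.0, 0.7]
opening: 0.0003
grip_force: 1.1
```

Run:
```python
from h import *
snap('wrist','w5');s=manip.state();print(s['time_s'],s['tool_pos'],s['force'])
a=cv2.imread('pics/w5.png')[100:400,100:440]
cv2.imwrite('pics/c5.png',cv2.resize(a,None,fx=2,fy=2))
```

```text
6.55 [0.60723159 0.13650331 0.20028472] [-1.44268485 -1.32018869  0.91358964]
```

View pics/c5.png

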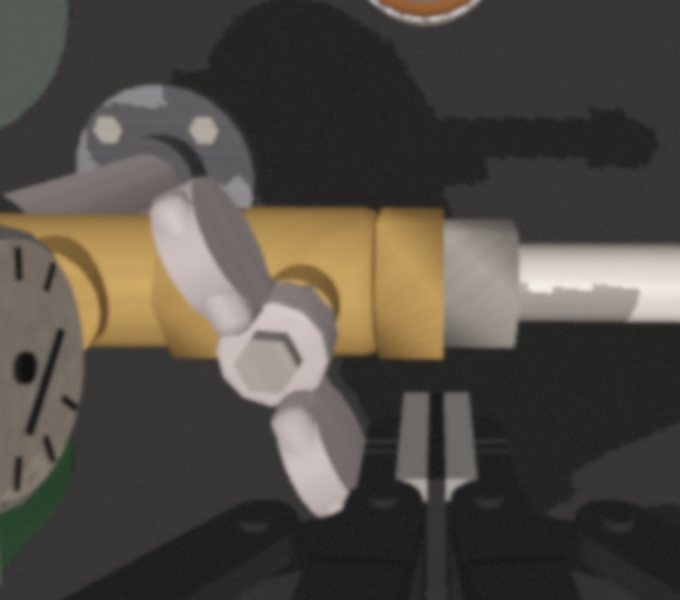

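The handle is now about 1.15 rad round, with the wing from (185,215) to (318,510) in the crop. I'll continue in small steps.

>>> {"fn": "carry_out", "kwargs": {"increments": [0,0,0,-1,-3,0,0,0,0,0,-2,-5,0,0,0,0,0,-3,-7,0,0,0,0,0,-3,-9,0,0,0,0,0,-3,-9,0,0]}}

```text
time_s: 7.05
tool_pos: [0.6158, 0.1407, 0.2]
tcp_rot: [-0.0, 0.753, -0.658, -0.0]
force: [-2.7, 0.5, 0.5]
opening: 0.0002
grip_force: 1.5
```

>>> {"fn": "carry_out", "kwargs": {"increments": [0,0,0,0,-2,0,0,0,0,0,0,-2,0,0]}}

```text
time_s: 7.25
tool_pos: [0.6176, 0.1409, 0.1999]
tcp_rot: [0.0, 0.753, -0.658, -0.0]
force: [-3.2, 1.7, 0.5]
opening: 0.0001
grip_force: 1.7
```

>>> {"fn": "carry_out", "kwargs": {"increments": [0,0,0,0,-1.5,0,0,0,0,0,0,-1.5,0,0]}}

```text
time_s: 7.45
tool_pos: [0.619, 0.141, 0.1999]
tcp_rot: [0.0, 0.753, -0.658, -0.0]
force: [-3.3, 1.5, 0.0]
opening: -0.0001
grip_force: 1.9
```

>>> {"fn": "carry_out", "kwargs": {"increments": [0,0,0,0,-1.5,0,0,0,0,0,0,-1.5,0,0]}}

```text
time_s: 7.65
tool_pos: [0.6204, 0.1413, 0.2]
tcp_rot: [0.0, 0.753, -0.658, -0.0]
force: [-5.0, 2.2, 1.3]
opening: 0.0002
grip_force: 2.1
```

>>> {"fn": "carry_out", "kwargs": {"increments": [0,0,0,0,-1.5,0,0,0,0,0,0,-1.5,0,0]}}

```text
time_s: 7.85
tool_pos: [0.6208, 0.1414, 0.2]
tcp_rot: [0.001, 0.753, -0.658, -0.001]
force: [-9.1, 2.6, 2.5]
opening: -0.0001
grip_force: 4.8
```

>>> {"fn": "carry_out", "kwargs": {"increments": [0,0,0,0,-1,0,0,0,0,0,0,-1,0,0]}}

```text
time_s: 8.05
tool_pos: [0.6208, 0.1414, 0.1999]
tcp_rot: [0.002, 0.753, -0.658, -0.002]
force: [-14.4, 2.5, 2.8]
opening: -0.0002
grip_force: 7.0
```

The push stalled against the hard stop: 14 N with no further motion. I back off and check the angle from above.

>>> {"fn": "carry_out", "kwargs": {"increments": [0,0,0,0,12,0,0,0,0,0,0,20,-30,0,0,0,0,0,20,-75,0,0,0,0,30,45,-110,0.3,0,0,0,55,65,-150,0.5,0,0,0,62,80,-180,0.5,0,0,0,62,80,-180,0.5,0,0,0,62,80,-180,0.5]}}

```text
time_s: 8.85
tool_pos: [0.5526, 0.0687, 0.3816]
tcp_rot: [-0.002, 0.752, -0.659, 0.001]
force: [0.4, 0.4, -0.8]
opening: 0.0428
grip_force: 0.0
```

Run:
```python
from h import *
snap('wrist','w6');s=manip.state();print(s['time_s'],s['tool_pos'],s['force'],s['opening'])
print(proj('w6',(.6355,.1167,.262)))
print('pink',pix2z('top0',423,342,.05),'radio',pix2z('top0',438,207,.08),'purple',pix2z('top0',399,212,.05))
```

```text
8.9 [0.55250153 0.06915526 0.37974247] [ 0.923548    0.33480588 -0.61253683] 0.04241107977718342
[215.94479206 266.4370987 ]
pink [ 0.22618892 -0.36813402  0.05      ] radio [ 0.64761701 -0.40570946  0.08      ] purple [ 0.63359399 -0.2866257   0.05      ]
```

Run:
```python
from h import *
a=cv2.imread('pics/w6.png');hsv=cv2.cvtColor(a,cv2.COLOR_BGR2HSV)
u0,v0=216,264
m=((hsv[...,1]<50)&(hsv[...,2]>140)).astype(np.uint8)
yy,xx=np.mgrid[:480,:640];m[(xx-u0)**2+(yy-v0)**2>42**2]=0
n,l,st,ce=cv2.connectedComponentsWithStats(m);k=1+np.argmax(st[1:,4]);ys,xs=np.where(l==k)
P=np.c_[xs,ys];c=P.mean(0);w,v=np.linalg.eigh(np.cov((P-c).T));print(st[k],c,w,v[:,1])
for t in (1.2,1.4,1.571):
    y=.1325;r=np.array([-np.cos(t),np.sin(t)]);d=R.from_euler('z',y).apply([*r,0])
    q=proj('w6',np.array([.6355,.1167,.262])+.033*d)-proj('w6',np.array([.6355,.1167,.262])-.033*d);print(t,q/np.linalg.norm(q))
for y in range(225,305,6): print(''.join('#' if x else '.' for x in m[y,170:262:3]))
```

```text
[ 198  223   30   81 1070] [211.91775701 262.59906542] [ 26.70243735 434.41240052] [0.09632375 0.99535006]
1.2 [0.44668749 0.89469005]
1.4 [0.26025537 0.96553982]
1.571 [0.08572879 0.99631851]
...........##..................
............###................
...........####................
...........####................
............###................
............######.............
...........########............
...........########............
.............#####.............
.............###...............
.............###...............
.............###...............
.............####..............
..............##...............
```

>>> {"fn": "carry_out", "kwargs": {"increments": [0,0,0,40,20,0,0.5,0,0,0,80,45,0,0.5,0,0,0,120,75,0,0.5,0,0,0,160,100,0,0.5,0,0,0,200,120,0,0.5,0,0,0,240,130,0,0.5,0,0,0,280,135,0,0.5,0,0,0,320,135,0,0.5,0,0,-0.08,368,133,0,0.5,0,0,-0.08,368,133,40,0.5,0,0,-0.08,368,133,60,0.5,0,0,-0.08,368,133,60,0.5,0,0,-0.08,368,133,60,0.5]}}

```text
time_s: 10.2
tool_pos: [0.4694, -0.3135, 0.32]
tcp_rot: [0.001, 0.779, -0.628, -0.0]
force: [-0.9, -0.2, 0.6]
opening: 0.0428
grip_force: 0.0
```

Run:
```python
from h import *
snap('wrist','w7');s=manip.state();print(s['time_s'],s['tool_pos'],s['force'],s['opening'],quat(s['tcp_rot']).as_matrix()[:,0])
Rz=R.from_euler('z',.2185)
for y in(-.038,.038): print(proj('w7',Rz.apply([0,y,.165])+[.4752,-.3406,0]))
```

```text
10.25 [ 0.46958066 -0.31351924  0.32136561] [-0.48602956 -1.06536805  1.03910416] 0.042512833172255585 [ 0.21262234 -0.9771334   0.00143268]
[316.44429251 143.82877326]
[316.88694023 227.48117183]
```

View pics/w7.png

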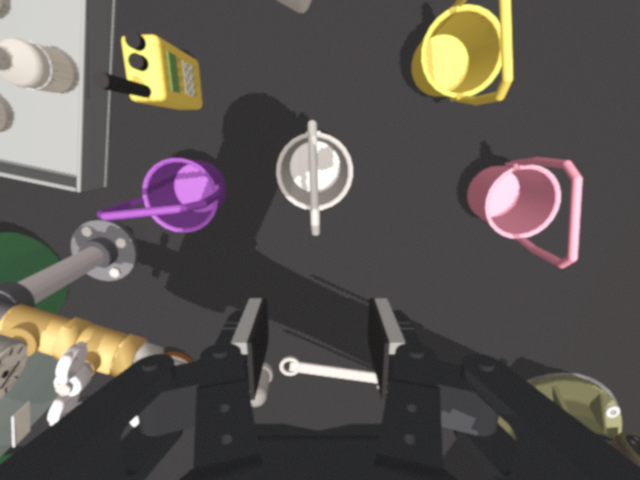

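The wrist view shows the steel bail from (313,122) to (317,234) with the rim centre at (315,171). The tap's handle is shut, since its axis matches 1.57 rad. I compare this with the predicted positions.

Run:
```python
from h import *
from scipy.optimize import least_squares
pt=lambda p,m: proj('w7',R.from_euler('z',p[2]).apply(m)+[p[0],p[1],0])
x=[.4752,-.3406,.2185]
for m in ((0,0,.075),(0,-.05,.075),(0,.05,.075),(0,-.05,.15),(0,.05,.15),(0,.044,.075),(0,-.044,.075),(0,0,.165)): print(m,pt(x,m))
obs=[((0,0,.075),(315,171)),((0,-.038,.165),(313.5,None)),((0,.038,.165),(317,None)),((0,-.05,.075),(None,124)),((0,.041,.165),(None,233))]
f=lambda p:[pt(p,m)[i]-o[i] for m,o in obs for i in(0,1) if o[i] is not None]
r=least_squares(f,x);x=r.x;print(x,np.round(r.fun,1));
b=R.from_euler('z',x[2]).apply([0,.028,.165])+[x[0],x[1],0];print('grasp',b,'tool delta',totool(b))
```

```text
(0, 0, 0.075) [316.68277925 176.22904445]
(0, -0.05, 0.075) [316.44336142 130.52727299]
(0, 0.05, 0.075) [316.90611542 218.86103439]
(0, -0.05, 0.15) [316.38387547 129.75473058]
(0, 0.05, 0.15) [316.94259263 235.55573131]
(0, 0.044, 0.075) [316.88011036 213.89700469]
(0, -0.044, 0.075) [316.47299789 136.1844937 ]
(0, 0, 0.165) [316.67296358 187.04346197]
[ 0.47722614 -0.34326686  0.24947881] [ 0.4  2.5 -0.  -0.4  3.7 -5.6]
grasp [ 0.47031297 -0.3161337   0.165     ] tool delta [ 2.48636424e+00 -9.43659911e-02  1.56369388e+02]
```

>>> {"fn": "carry_out", "kwargs": {"increments": [0,0,-0.03,4.5,0,45,0.5,0,0,-0.03,4.5,0,90,0.5,0,0,-0.03,4.5,0,135,0.5,0,0,-0.03,4.5,0,175,0.5,0,0,-0.03,4.5,0,205,0.5,0,0,-0.03,4.5,0,215,0.5,0,0,-0.03,4.5,0,215,0.5,0,0,-0.03,4.5,0,215,0,0,0,-0.03,4.5,0,215,0,0,0,-0.03,4.5,0,215,0,0,0,-0.03,4.5,0,215,0,0,0,-0.03,4.5,0,215,0,0,0,-0.03,4.5,0,215,0]}}

```text
time_s: 11.55
tool_pos: [0.4717, -0.3183, 0.1078]
tcp_rot: [-0.0, 0.788, -0.616, 0.002]
force: [1.6, 1.9, 5.9]
opening: 0.0057
grip_force: 58.7
```

>>> {"fn": "carry_out", "kwargs": {"increments": [0,0,0,0,0,-15,0,0,0,0,0,0,-30,0,0,0,0,0,0,-50,0,0,0,0,0,0,-75,0,0,0,0,0,0,-100,0,0,0,0,0,0,-100,0,0,0,0,0,0,-100,0]}}

```text
time_s: 12.25
tool_pos: [0.4706, -0.3178, 0.2063]
tcp_rot: [-0.0, 0.788, -0.616, 0.001]
force: [-0.3, -0.1, -3.4]
opening: 0.0058
grip_force: 58.8
```

Run:
```python
from h import *
snap('wrist','w8');snap('scene','s8');snap('top','t8');s=manip.state();print(s['time_s'],s['tool_pos'],s['force'],s['ft_torque'],s['opening'],s['grip_force'])
p=s['tool_pos'];print(proj('s8',p+[0,0,.04]),proj('w8',p+[0,0,.04]))
a=cv2.imread('pics/w8.png')[60:420,140:500]
q=proj('s8',p).astype(int);b=cv2.imread('pics/s8.png')[q[1]-70:q[1]+50,q[0]-70:q[0]+75]
print(q);cv2.imwrite('pics/c8.png',np.hstack([a,cv2.resize(b,(435,360),interpolation=cv2.INTER_CUBIC)]))
```

```text
12.4 [ 0.46993744 -0.31749371  0.20419039] [ 0.2725198  -0.60045945 -2.08851867] [ 0.08921142  0.07143036 -0.02356379] 0.006003683232768755 58.838514536619186
[236.90737977 198.64807208] [317.65017679 313.63740178]
[238 208]
```

View pics/c8.png

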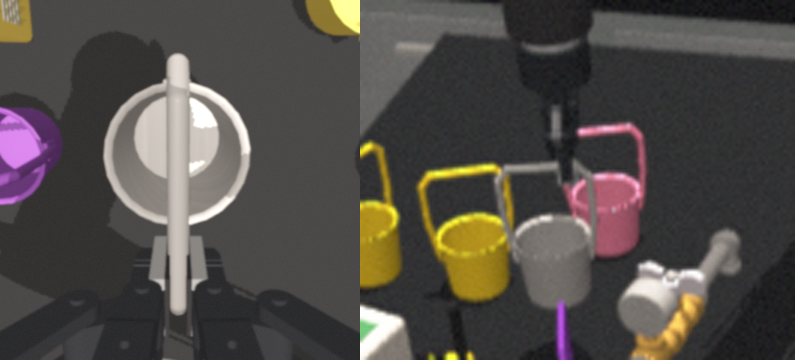

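The bail is held to one side and the can hangs level, with a load of about 2 N. I've now used my picture views (11, one over the limit), so the rest goes by numbers. Next is the bar centre in the tool frame.

Run:
```python
from h import *
s=manip.state();Rt=quat(s['tcp_rot']);p=s['tool_pos']
for d in (.022,.025,.028,.031,.034):
    g=lambda x,z: proj('w8',p+Rt.apply([x,0,z])).round(1)
    print(d,'rim',g(d,.033),'rimtop/bot',g(d+.044,.033),g(d-.044,.033),'far leg',g(d+.054,-.042),g(d+.05,.025),'near',g(d-.052,-.045))
print(Rt.as_matrix().round(4))
# spout tube axis from w1,w2,w6 : edge search of bright tube across columns
for fn in('w1','w2','w6'):
    a=cv2.cvtColor(cv2.imread(f'pics/{fn}.png'),cv2.COLOR_BGR2HSV)
    for X in (-.18,-.196,-.215):
        c=R.from_euler('z',.1325).apply([X,0,.2])+[.7402,.1316+.001,0]
        u,v=proj(fn,c)
        col=a[int(v)-25:int(v)+25,int(round(u))];ok=np.where((col[:,2]>95)&(col[:,1]<60))[0]+int(v)-25
        print(fn,X,u.round(1),v.round(1),ok.min() if len(ok) else None,ok.max() if len(ok) else None)
```

```text
0.022 rim [317.8 224.5] rimtop/bot [317.8 149.4] [317.8 291.4] far leg [317.4 129.1] [317.8 138.6] near [317.5 379.9]
0.025 rim [317.8 219.7] rimtop/bot [317.8 144. ] [317.8 287.1] far leg [317.4 120.5] [317.8 132.9] near [317.5 374.1]
0.028 rim [317.8 214.8] rimtop/bot [317.8 138.5] [317.8 282.7] far leg [317.4 111.7] [317.8 127. ] near [317.5 368.3]
0.031 rim [317.8 209.9] rimtop/bot [317.8 132.9] [317.8 278.4] far leg [317.4 102.9] [317.8 121.2] near [317.5 362.3]
0.034 rim [317.8 204.9] rimtop/bot [317.8 127.3] [317.8 273.9] far leg [317.4  93.9] [317.8 115.3] near [317.5 356.4]
[[ 2.416e-01 -9.704e-01 -1.900e-03]
 [-9.704e-01 -2.416e-01  9.000e-04]
 [-1.300e-03  1.600e-03 -1.000e+00]]
w1 -0.18 302.8 242.4 234 251
w1 -0.196 317.6 242.4 234 251
w1 -0.215 335.1 242.4 234 251
w2 -0.18 394.9 222.8 207 239
w2 -0.196 420.5 222.8 207 239
w2 -0.215 451.0 222.8 207 239
w6 -0.18 303.7 247.6 239 256
w6 -0.196 319.2 247.6 239 257
w6 -0.215 337.5 247.6 239 257
```

>>> {"fn": "carry_out", "kwargs": {"increments": [0,0,0,-15,12,0,0,0,0,0,-38,30,0,0,0,0,0,-64,50,0,0,0,0,0.02,-87,66,0,0,0,0,0.05,-122,60,0,0,0,0,0.08,-160,53,0,0,0,0,0.11,-200,45,0,0,0,0,0.11,-244,37,0,0,0,0,0.11,-282,24,0,0,0,0,0.11,-320,10,0,0,0,0,0.11,-358,-3,0,0,0,0,0.11,-395,-16,0,0,0,0,0.11,-420,-24,10,0,0,0,0.11,-437,-30,20,0,0,0,0.11,-437,-30,27,0,0,0,0.11,-437,-30,27,0,0,0,0.11,-437,-30,27,0,0,0,0.11,-437,-30,27,0]}}

```text
time_s: 14.2
tool_pos: [0.3942, 0.1129, 0.1789]
tcp_rot: [-0.0, 0.752, -0.659, 0.0]
force: [-0.6, -0.6, -0.4]
opening: 0.006
grip_force: 58.7
```

Run:
```python
from h import *
snap('wrist','w9');s=manip.state();Rt=quat(s['tcp_rot']);p=s['tool_pos']
print(s['time_s'],p,s['force'],s['opening'],s['grip_force'],Rt.as_matrix().round(4).tolist())
bar=p+Rt.apply([.027,0,-.057]);rel=R.from_euler('z',.1325).inv().apply(bar-[.546,.1067,.21]);print('bar rel seat',rel, 'tooldelta for bar at seat+.025', Rt.inv().apply(np.array([.546,.1067,.235])-bar)*1000)
# bar/rim in image still where it was?
a=cv2.cvtColor(cv2.imread('pics/w9.png'),cv2.COLOR_BGR2GRAY);b=cv2.cvtColor(cv2.imread('pics/w8.png'),cv2.COLOR_BGR2GRAY)
t=b[110:230,308:328];r=cv2.matchTemplate(a[95:245,290:346],t,cv2.TM_CCOEFF_NORMED);print(cv2.minMaxLoc(r)) # expect loc (18,15)
# tube check
hs=cv2.cvtColor(cv2.imread('pics/w9.png'),cv2.COLOR_BGR2HSV)
for X in(-.17,-.19,-.21,-.23):
    c=R.from_euler('z',.1325).apply([X,0,.2])+[.7402,.1326,0];u,v=proj('w9',c)
    if 0<=u<640:
        lo=max(int(v)-40,0);col=hs[lo:int(v)+40,int(round(u))];ok=np.where((col[:,2]>95)&(col[:,1]<60))[0]+lo;print(X,u.round(1),v.round(1),ok.min() if len(ok) else None,ok.max() if len(ok) else None)
```

```text
14.25 [0.39414219 0.11295573 0.17894814] [ 0.63577961  0.47648712 -2.31554778] 0.00579551754944809 58.727950751781464 [[0.1325, -0.9912, 0.0009], [-0.9912, -0.1325, 0.0005], [-0.0003, -0.001, -1.0]]
bar rel seat [-0.14974593 -0.00075535  0.02593931] tooldelta for bar at seat+.025 [  -0.69235081 -149.74521562    1.0892061 ]
(-0.007227562367916107, 0.875564455986023, (36, 11), (18, 15))
-0.21 18.4 243.8 222 267
-0.23 62.3 243.8 213 279
```

The can hasn't shifted in the grip, and the tube axis is within 1 px of the prediction. I slide the bail over the spout.

>>> {"fn": "carry_out", "kwargs": {"increments": [0,0,0,0,-10,0,0,0,0,0,0,-25,0,0,0,0,0,0,-42,0,0,0,0,0,0,-60,0,0,0,0,0,0,-78,0,0,0,0,0,0,-96,0,0,0,0,0,0,-114,0,0,0,0,0,0,-130,0,0,0,0,0,0,-143,0,0,0,0,0,0,-150,0,0,0,0,0,0,-150,0,0,0,0,0,0,-150,0,0,0,0,0,0,-150,0]}}

```text
$.increments: bad value
```

>>> {"fn": "carry_out", "kwargs": {"increments": [0,0,0,0,0,5,0,0,0,0,0,0,10,0,0,0,0,0,0,14,0,0,0,0,0,0,16,0,0,0,0,0,0,17,0,0,0,0,0,0,17,0]}}

```text
time_s: 14.85
tool_pos: [0.3939, 0.1135, 0.1612]
tcp_rot: [0.0, 0.753, -0.658, 0.0]
force: [0.0, -0.3, -2.3]
opening: 0.0059
grip_force: 58.8
```

The first call was refused because of a miscounted row, so the second one only lowered the can in front of the spout. Nothing was touched. I raise it back and slide in.

>>> {"fn": "carry_out", "kwargs": {"increments": [0,0,0,0,0,-10,0,0,0,0,0,0,-17,0,0,0,0,0,-10,-17,0,0,0,0,0,-25,-17,0,0,0,0,0,-42,-17,0,0,0,0,0,-60,-17,0,0,0,0,0,-78,-17,0,0,0,0,0,-96,-17,0,0,0,0,0,-114,-17,0,0,0,0,0,-130,-17,0,0,0,0,0,-143,-17,0,0,0,0,0,-150,-17,0,0,0,0,0,-150,-17,0,0,0,0,0,-150,-17,0]}}

```text
time_s: 16.25
tool_pos: [0.5424, 0.1335, 0.1786]
tcp_rot: [0.0, 0.753, -0.658, 0.0]
force: [-0.5, 0.3, -1.2]
opening: 0.0058
grip_force: 58.8
```

Now I lower onto the tube, expecting contact about 21 mm down.

>>> {"fn": "carry_out", "kwargs": {"increments": [0,0,0,0,0,5,0,0,0,0,0,0,10,0,0,0,0,0,0,14,0,0,0,0,0,0,17,0,0,0,0,0,0,17,0]}}

```text
time_s: 16.75
tool_pos: [0.5422, 0.1334, 0.1606]
tcp_rot: [0.0, 0.753, -0.658, -0.0]
force: [0.4, 0.6, -0.5]
opening: 0.0057
grip_force: 58.8
```

>>> {"fn": "carry_out", "kwargs": {"increments": [0,0,0,0,0,1.5,0,0,0,0,0,0,2,0,0,0,0,0,0,2,0]}}

```text
time_s: 17.05
tool_pos: [0.5426, 0.1335, 0.1593]
tcp_rot: [0.0, 0.753, -0.658, 0.0]
force: [-0.3, -1.3, -1.2]
opening: 0.0057
grip_force: 58.8
```

>>> {"fn": "carry_out", "kwargs": {"increments": [0,0,0,0,0,1,0,0,0,0,0,0,2,0,0,0,0,0,0,2,0]}}

```text
time_s: 17.35
tool_pos: [0.5425, 0.1335, 0.1571]
tcp_rot: [0.0, 0.753, -0.658, -0.0]
force: [0.7, 0.1, -1.6]
opening: 0.0056
grip_force: 58.8
```

>>> {"fn": "carry_out", "kwargs": {"increments": [0,0,0,0,0,1,0,0,0,0,0,0,1.5,0,0,0,0,0,0,1.5,0]}}

```text
time_s: 17.65
tool_pos: [0.5427, 0.1336, 0.1563]
tcp_rot: [-0.0, 0.753, -0.658, 0.0]
force: [-0.2, 0.8, 0.6]
opening: 0.006
grip_force: 58.9
```

>>> {"fn": "carry_out", "kwargs": {"increments": [0,0,0,0,0,1,0,0,0,0,0,0,1,0,0,0,0,0,0,1,0]}}

```text
time_s: 17.95
tool_pos: [0.5429, 0.1336, 0.1558]
tcp_rot: [-0.001, 0.753, -0.658, 0.0]
force: [-1.7, -0.1, 5.7]
opening: 0.0061
grip_force: 59.3
```

Contact: the tool feels 5.7 N upward, so the spout carries about 7.5 N. I hold the tug briefly, ease back and let go.

>>> {"fn": "carry_out", "kwargs": {"increments": [0,0,0,0,0,0.5,0,0,0,0,0,0,0.5,0,0,0,0,0,0,0.5,0,0,0,0,0,0,0.5,0]}}

```text
time_s: 18.35
tool_pos: [0.543, 0.1336, 0.1556]
tcp_rot: [-0.001, 0.753, -0.658, 0.001]
force: [-2.9, 1.6, 6.0]
opening: 0.0058
grip_force: 59.4
```

>>> {"fn": "carry_out", "kwargs": {"increments": [0,0,0,0,0,-0.5,0,0,0,0,0,0,-1,0,0,0,0,0,0,-1,0,0,0,0,0,0,-1,0.1,0,0,0,0,0,-1,0.15,0,0,0,0,0,-1,0.2,0,0,0,0,0,-1,0.25,0,0,0,0,0,-1,0.3,0,0,0,0,0,-1,0.3,0,0,0,0,0,-1,0.3]}}

```text
time_s: 19.35
tool_pos: [0.5426, 0.1336, 0.1553]
tcp_rot: [0.0, 0.753, -0.658, 0.0]
force: [0.3, 0.1, -0.8]
opening: 0.0257
grip_force: 0.0
```

>>> {"fn": "carry_out", "kwargs": {"increments": [0,0,0,0,0,-8,0.3,0,0,0,0,0,-16,0.3,0,0,0,0,0,-26,0.3,0,0,0,0,0,-50,0.3,0,0,0,0,0,-90,0.3,0,0,0,0,0,-130,0.3,0,0,0,0,0,-160,0.3,0,0,0,0,0,-160,0.3,0,0,0,0,0,-160,0.3,0,0,0,0,0,-160,0.3,0,0,0,0,0,-160,0.3,0,0,0,0,0,-160,0.3]}}

```text
time_s: 20.55
tool_pos: [0.5424, 0.1335, 0.3145]
tcp_rot: [0.001, 0.753, -0.658, -0.0]
force: [0.4, 0.1, -0.7]
opening: 0.0257
grip_force: 0.0
```

Run:
```python
from h import *
s=manip.state();print(s['time_s'],s['tool_pos'],s['force'])
f1=snap('wrist','wa');snap('top','ta')
for i in range(6): manip.read_camera('top')
f2=snap('wrist','wb');print('motion',np.abs(f1.astype(int)-f2).max(2)[100:300].mean())
Rz=R.from_euler('z',.1325);S=np.array([.546,.1067,.21])
a=cv2.imread('pics/wb.png');h=cv2.cvtColor(a,cv2.COLOR_BGR2HSV);m=((h[...,1]<60)&(h[...,2]>110))
for n,q in dict(bar=(0,0,.004),barL=(0,.038,.004),barR=(0,-.038,.004),rimR=(0,-.044,-.086),rimF=(-.044,0,-.086)).items(): print(n,proj('wb',S+Rz.apply(q)).round())
for y in range(130,330,6): print(y,''.join('#' if x else '.' for x in m[y,230:420:3]))
```

```text
20.55 [0.54235396 0.13346257 0.31453479] [ 0.43319923  0.06670565 -0.67574788]
motion 3.61621875
bar [317. 198.]
barL [317. 245.]
barR [317. 147.]
rimR [317. 137.]
rimF [361. 183.]
130 ............................###.................................
136 ...........................#####................................
142 .......................##############...........................
148 ....................###...########.#####........................
154 ..................###..#############..###.......................
160 .................##..#################..###.....................
166 ................##...##################..##.....................
172 ...............##...###################...##....................
178 ...#######.....##...###################...###########...........
184 ...####################################################.........
190 ...#####################################################........
196 ..#######################################################.......
202 ...#####################################################........
208 ...########.......
[... 726 characters left out ...]
..........
274 ................................................................
280 ................................................................
286 ................................................................
292 ................................................................
298 ..............###.........................###...................
304 ..............###..........................###..................
310 .............####..........................###..................
316 .............###...........................####.................
322 ............####............................####................
328 ...........####.............................####......#.........
```

>>> {"fn": "carry_out", "kwargs": {"increments": [0,0,0,0,0,-5,0.3,0,0,0,0,0,-10,0.3,0,0,0,0,0,-10,0.3,0,0,0,0,0,-10,0.3,0,0,0,0,0,-10,0.3,0,0,0,0,0,-10,0.3,0,0,0,0,0,-10,0.3,0,0,0,0,0,-10,0.3]}}

```text
time_s: 21.8
tool_pos: [0.5425, 0.1335, 0.3252]
tcp_rot: [0.0, 0.753, -0.658, 0.0]
force: [0.5, -0.6, -0.2]
opening: 0.026
grip_force: 0.0
```

```bash
python3 -c "
from bench import manip
print(manip.sign_off())"
```

```text
the job is handed in; nothing more can be done
None
```

The job is handed in at about 22 s, with no verdict returned: the open tap's handle is hard against its stop, and the steel can hangs on that spout, tugged at about 7.5 N and released; I viewed 11 pictures, one over the limit of 10.

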